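# Push a carton up the reader ramp and key in its check

## Task

Push the flat white-and-green carton up the ramp of the checking stand until its far long side rests squared up against the black stop at the top, and leave it lying there; slide it all the way, never lift it off the surface or tip it over. Only once it is there, press the blue key and let it come up, then press the green key, each fully down; leave the red key alone and do not disturb the other things on the bench.

Things in the scene. Friction and masses are not known exactly. Their poses are not given: they have to be found in the camera images.
- carton: flat closed carton, white with a bright green band, 63 (x) x 111 (y) x 26 mm high, about 60 g, loose. Origin: centre of its underside; y along its length. Starts flat on the bench before the ramp's foot, its x axis within 0.35 rad of uphill and up to 30 mm off the ramp's centre line. Friction holds it on the slope.
- stand: checking stand with the ramp, fixed. Origin: on the bench, middle of the ramp's foot line (no step there); x level, uphill; y left; z up. Aluminium slope of 8.5 degrees, 155 mm from foot to stop. White guides 14 mm above the slope, 125 mm apart inside from 40 mm past the foot up, flared to 163 mm at the foot. White housing 62 mm high behind the stop.
- stop (a point): point on the slope's surface at the middle of the black stop's face, 153 mm past the foot line, 23 mm above the bench. x up along the slope (8.5 degrees), y left along the stop's face, z square off the slope. The stop stands 20 mm above the slope, over its whole width. A carton resting against it has its origin 32 mm down the slope from here.
- key_blue (a joint): travel of the round blue push key, 28 mm across: 0 up, 0.006 m fully down; a spring brings it back; fully down takes about 4 N.
- key_green (a joint): travel of the green push key, same kind: 0 up, 0.006 m fully down, about 4 N.
- key_red (a joint): travel of the red push key (cancel), same kind; to be left alone.
- key_blue_top (a point): centre of the blue key's top face, 34 mm above the bench when up, 10 mm above its grey round base (44 mm across); goes straight down. The three keys stand in a row 55 mm apart; which colour is in which place varies.
- key_green_top (a point): centre of the green key's top face, as for the blue key.
- key_red_top (a point): centre of the red key's top face, as for the blue key.
- bottle_teal: small white bottle with a teal band, 38 mm across, 68 mm high, loose, standing between the stand and the key rail, farther back; origin: centre of its underside. Must not be disturbed.
- tape_roll: roll of beige tape lying flat, 53 mm across, 18 mm high, loose, near the bench's front edge; origin: centre of its underside. Must not be disturbed.
- dose_cups: clear plastic dose cup, 46 mm across, 33 mm high, loose, near the front edge to the left; origin: centre of its underside. Must not be disturbed.
- key_rail: low aluminium rail that carries the three keys, 56 (x) x 176 (y) x 12 mm, fixed to the right of the stand; origin: centre of its underside, y along the row of keys.

How it is judged:
By the outcome, as a careful person would: the job done as asked, in the order asked, and still so for the second after the job is handed in, with the robot touching nothing.
It also fails if it takes over 67 s, if anything falls off the work surface, if the arm or the gripper's body presses on something with over 40 N, if the wrist force passes 120 N, or if a joint passes its speed limit or range.

## Robot

A 6-joint arm with a two-finger parallel gripper is mounted at the origin on a cart in front of the work surface, level with it; the furniture and walls round the work are solid. World frame = base frame: x ahead of the robot, y to its left, z up, the work surface at z = 0. Lengths are in m, angles in degrees, forces in N, time in s.
With the tool pointing down it reaches from about 0.4 to 0.825 m from the base axis. Payload 7 kg.
Tool frame: the origin (TCP) lies on the mounting face of the last link; the fingertips stand 178 mm ahead of it and the grasp point (between the pads) lies 159 mm ahead of it; z points along the fingers, y is the direction in which the jaws open and shut (so a half turn about z gives the same grasp; the last joint's range is limited). The gripper opens to 88 mm and grips with 3 to 60 N. Pads are 19 mm wide; open, the fingers measure 130 mm over their backs; the gripper's body (78 mm by 193 mm) begins 47 mm behind the grasp point.
Start: joints at [-54.54, 20.546, 0.682, 0, -70.136, -16.507], TCP at [0.219, -0.638, 0.405] pointing down, gripper open.
Joint ranges: [-176.03, 176.03], [-82.01, 121.73], [-58.28, 71.71], [-173.87, 95.51], [-174.79, -0.11], [-173.66, 173.66]. Speed limits (degrees/s): [136.94, 136.94, 172.46, 180, 180, 180].

## Interface

Orientations are given as [roll, pitch, yaw] about the fixed x, y, z axes, in that order (R = Rz(yaw) Ry(pitch) Rx(roll)).
In Python, from plant import r gives the robot as it stands. The module is installed in compiled form; this text tells all that it offers.
- The arm moves only by the tool carry_out, never from a script. Its argument "plan" is a list of rows, each a list of 3 entries, a list of its own where there are three numbers: the shift along the tool's x, y, z in m, then the turn, a rotation vector about the tool's x, y, z in degrees, then the closure in counts, from 0 (fully open) to 255 (shut). In form: [[[x, y, z], [ax, ay, az], hand], ...]. A call has 1 to 12 rows; each row shifts and turns the commanded pose from where the row before left it, along the tool's axes as they then stand; what a row does not reach is not made up. A row lasts 1/12 s, in which the tool goes at most 41.7 mm and 7.16 degrees, less where a joint would pass 70% of its speed; a pose out of reach is approached as far as the arm can. A call is refused whole if a number of a shift passes 0.0417 or a number of a turn 7.16, either way. A call with a gripper value outside its range is refused whole. The fingers move at their own pace and stop on an object; "grip_force" is the grip in N (left out, the last holds). Time passes only in rows, so rows that do not move let the fingers close. It gives the time, the measured TCP pose, the force and the opening at its end, in the units of the state.
- r.get_state(): the state, without advancing time (a new reading comes with each control period).
- r.capture(name): name is "scene" or "top" or "wrist"; returns the picture (480x640x3 uint8, red, green, blue); there is no depth.
- r.get_calibration(name): a dict with "K" (3x3 intrinsics, pixels), "rvec" (rotation vector, rad) and "tvec" (3), from world to camera coordinates, as OpenCV has them. Camera axes: x right, y down, z forward; pixel columns grow to the right and rows downward; lengths in m; the calibration is good to about 2 mm. A picture is of the moment at which its call begins: read the wrist's pose just before it. get_calibration takes no time and is no camera call; for the wrist camera it gives the pose at the moment of the call.
- r.close_job(): hands the job in, once; it reports no verdict.
The state is a dict: "time_s": time; "joints": joint angles; "qd": joint speeds; "joint_torque": joint torques, N m; "tcp_pos": TCP position; "eef_rot": TCP orientation; "contact_force": force on the tool from outside, world axes, zero at the start; "moment": the same for the moment, N m; "gripper_width": finger opening in m.
Only numpy, scipy, OpenCV 4.12 (cv2) and the standard library are available. Lean on these libraries where they do the work, as an engineer would, in place of code of your own. Each camera call takes 0.05 s, during which the arm holds its last target. There are 200 camera calls.

## Working session

There is one attempt and no reset: what is moved stays moved. The work goes in short steps, Python scripts to look and compute and a tool call to move; the robot and the scene stay as the last step left them, time stands still between calls to the robot, and variables do not carry over. Pictures are saved under pics/ and viewed, about 8 in all and at most 12, crops included, and the job is handed in when it is done.

Besides the shell and the picture viewer there is one more tool, called by a JSON object that holds its "name" and its "arguments". carry_out: Moves the arm, as the interface text tells. Its arguments: {"type":"object","properties":{"plan":{"type":"array","items":{"type":"array"}},"grip_force":{"type":"number"}},"required":["plan"]}

```bash
mkdir -p pics; python3 - <<'E'
from plant import r
import cv2
for n in("scene","top"):
    im=r.capture(n); cv2.imwrite(f"pics/{n}0.png",im[:,:,::-1]); c=r.get_calibration(n); print(n,c)
print(r.get_state())
E
```

```text
scene {'K': array([[468.19476982,   0.        , 323.67998373],
       [  0.        , 468.19476982, 236.96698868],
       [  0.        ,   0.        ,   1.        ]]), 'rvec': array([ 2.16123056, -0.99717963,  0.41598414]), 'tvec': array([-0.36949227,  0.31577138,  0.62514829])}
top {'K': array([[521.20967042,   0.        , 314.4261865 ],
       [  0.        , 521.20967042, 240.21880992],
       [  0.        ,   0.        ,   1.        ]]), 'rvec': array([ 2.1517265 , -2.16461269,  0.17427347]), 'tvec': array([-0.03866761,  0.56069277,  1.11066687])}
{'time_s': 0.1, 'joints': array([-5.45396922e+01,  2.05880520e+01,  6.39982484e-01, -1.84725246e-02,
       -7.01369609e+01, -1.65066592e+01]), 'qd': array([ 0.00193284, -0.16303852,  0.07984909,  0.11152285,  0.04803366,
       -0.07838638]), 'joint_torque': array([-1.22962847e-03, -5.84163380e+01,  2.93754154e+01,  7.01558679e+00,
        1.01915500e-02, -6.80142057e-05]), 'tcp_pos': array([ 0.21918501, -0.63824277,  0.40381302]), 'eef_rot': array([ 1.79913539e+02, -7.51110507e-03, -1.61052635e+02]), 'contact_force': array([ 0.3315564 ,  0.19896474, -0.19540585]), 'moment': array([-0.05397726,  0.02980055,  0.01285026]), 'gripper_width': 0.08758247825516653}
```

View pics/scene0.png

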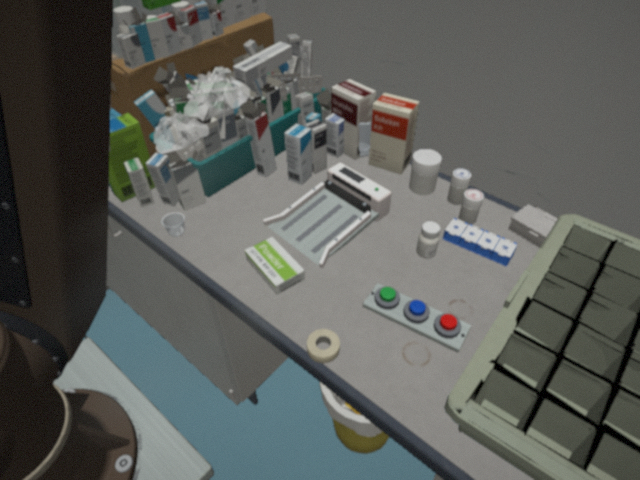

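View pics/top0.png

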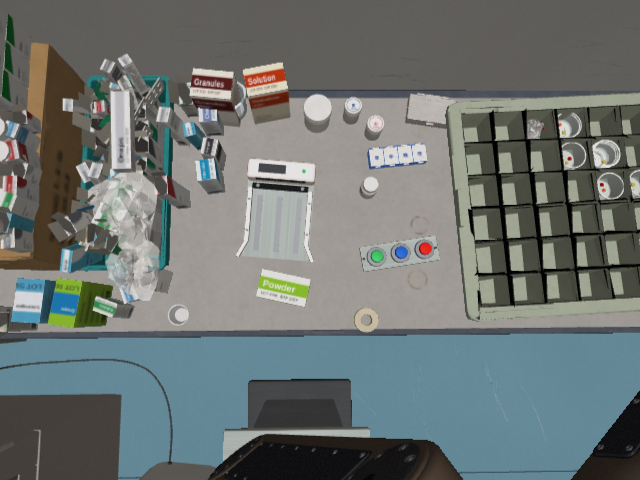

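Top view: carton at about (283,287), ramp from about (275,260) up to the stop at (283,186), and keys green (377,256), blue (401,253) and red (426,248). Next I'll measure them and view an enlarged crop.

```bash
cat >h.py <<'E'
from plant import r
import cv2,numpy as np
def ray(n,px,z,cal=None):
    c=cal or r.get_calibration(n); R=cv2.Rodrigues(c["rvec"])[0]
    u=cv2.undistortPoints(np.array(px,float).reshape(-1,1,2),c["K"],None).reshape(-1,2)
    d=np.c_[u,np.ones(len(u))]@R; o=-R.T@c["tvec"]
    return o+d*((np.asarray(z)-o[2])/d[:,2])[:,None]
def proj(n,P,cal=None):
    c=cal or r.get_calibration(n)
    return cv2.projectPoints(np.array(P,float).reshape(-1,1,3),c["rvec"],c["tvec"],c["K"],None)[0].reshape(-1,2)
E
python3 - <<'E'
from h import *
im=cv2.imread("pics/top0.png"); hsv=cv2.cvtColor(im,cv2.COLOR_BGR2HSV)
def blobs(name,im,hsv,lo,hi,win):
    m=cv2.inRange(hsv,lo,hi); w=np.zeros_like(m); x0,y0,x1,y1=win; w[y0:y1,x0:x1]=1; m=m*w
    n,l,s,c=cv2.connectedComponentsWithStats(m); i=1+np.argmax(s[1:,4]); return c[i],s[i],l==i
for k,lo,hi,win in[("green",(45,90,60),(85,255,255),(360,235,390,275)),("blue",(100,120,60),(125,255,255),(388,235,415,275)),("red",(0,120,60),(10,255,255),(410,235,445,270))]:
    c,s,_=blobs("top",im,hsv,lo,hi,win); print(k,c,s,ray("top",[c],[.034]).round(4))
sc=cv2.imread("pics/scene0.png"); hs=cv2.cvtColor(sc,cv2.COLOR_BGR2HSV)
for k,lo,hi,win in[("green",(45,90,60),(85,255,255),(370,280,402,310)),("blue",(100,120,60),(125,255,255),(400,295,430,325)),("red",(0,120,60),(10,255,255),(435,310,465,340))]:
    c,s,_=blobs("scene",sc,hs,lo,hi,win); print("scene",k,c,ray("scene",[c],[.034]).round(4))
c,s,m=blobs("top",im,hsv,(30,90,60),(60,255,255),(245,260,320,310))
print("band",c,s,cv2.minAreaRect(np.argwhere(m)[:,::-1].astype(np.float32)))
crop=im[150:320,230:450]; cv2.imwrite("pics/crop.png",cv2.resize(crop,None,fx=3.5,fy=3.5,interpolation=cv2.INTER_CUBIC))
E
```

```text
green [376.54700855 255.61538462] [371 250  12  12 117] [[ 0.5262 -0.1795  0.034 ]]
blue [400.8907563  251.89915966] [395 246  13  12 119] [[ 0.5342 -0.2339  0.034 ]]
red [425.02542373 248.11016949] [419 243  13  12 118] [[ 0.5424 -0.288   0.034 ]]
scene green [387.32596685 293.64088398] [[ 0.5217 -0.1829  0.034 ]]
scene blue [416.83333333 307.20833333] [[ 0.5297 -0.2368  0.034 ]]
scene red [448.21393035 321.28855721] [[ 0.5384 -0.2908  0.034 ]]
band [284.12092131 286.73320537] [258 276  51  22 521] ((283.12725830078125, 286.6146240234375), (49.79350662231445, 12.278432846069336), 12.264772415161133)
```

View pics/crop.png

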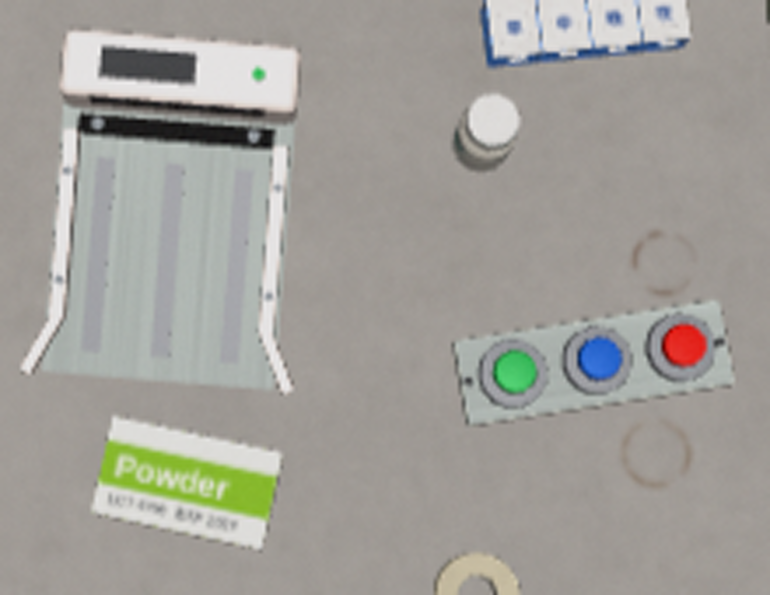

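The enlarged crop gives carton corners (111,416), (281,453), (264,549), (92,511), foot line (38,372)–(275,388) and stop edge (80,142)–(272,147). I'll cross-check these with the scene view.

```bash
python3 - <<'E'
from h import *
T=lambda p:np.array(p)/3.5+[230,150]
P=ray("top",T([(111,416),(281,453),(264,549),(92,511)]),[.026]*4); print("carton",P.round(4),P.mean(0))
print(np.linalg.norm(P[0]-P[1]),np.linalg.norm(P[1]-P[2]))
for a,b in((0,3),(1,2),(1,0),(2,3)): d=P[a]-P[b]; print(np.degrees(np.arctan2(d[1],d[0])))
print("foot",ray("top",T([(38,372),(275,388)]),[0,0]).round(4))
print("stop lowedge/top edge",ray("top",T([(80,142),(272,147),(80,115),(274,128)]),[.023,.023,.043,.043]).round(4))
g=ray("top",T([(75,150),(56,318),(276,152),(264,325),(287,392),(25,372)]),[.036,.02,.036,.02,.014,.014]);print("guides inner top",g.round(4))
o=ray("top",T([(0,0)]),[1.])
c=r.get_calibration("top");print("cam",-cv2.Rodrigues(c["rvec"])[0].T@c["tvec"]);c=r.get_calibration("scene");print("cam",-cv2.Rodrigues(c["rvec"])[0].T@c["tvec"])
im=cv2.imread("pics/scene0.png")[160:295,240:395]; cv2.imwrite("pics/scrop.png",cv2.resize(im,None,fx=4.4,fy=4.4,interpolation=cv2.INTER_CUBIC))
E
```

```text
carton [[ 0.4989  0.0748  0.026 ]
 [ 0.4749 -0.0325  0.026 ]
 [ 0.4149 -0.0215  0.026 ]
 [ 0.4393  0.0863  0.026 ]] [0.4570013 0.0267811 0.026    ]
0.10997184082869306 0.061069610964359686
-10.905648732093177
-10.409222616837923
-102.61844437666265
-102.7664933335634
foot [[ 0.53    0.1243  0.    ]
 [ 0.5188 -0.0292  0.    ]]
stop lowedge/top edge [[ 0.677   0.0963  0.023 ]
 [ 0.6734 -0.028   0.023 ]
 [ 0.6898  0.0945  0.043 ]
 [ 0.6811 -0.0291  0.043 ]]
guides inner top [[ 0.6687  0.0981  0.036 ]
 [ 0.5625  0.1108  0.02  ]
 [ 0.667  -0.0304  0.036 ]
 [ 0.5574 -0.0222  0.02  ]
 [ 0.5148 -0.0368  0.014 ]
 [ 0.5285  0.1309  0.014 ]]
cam [ 0.39954176 -0.01764355  1.17877375]
cam [ 0.06859621 -0.43167832  0.66029908]
```

View pics/scrop.png

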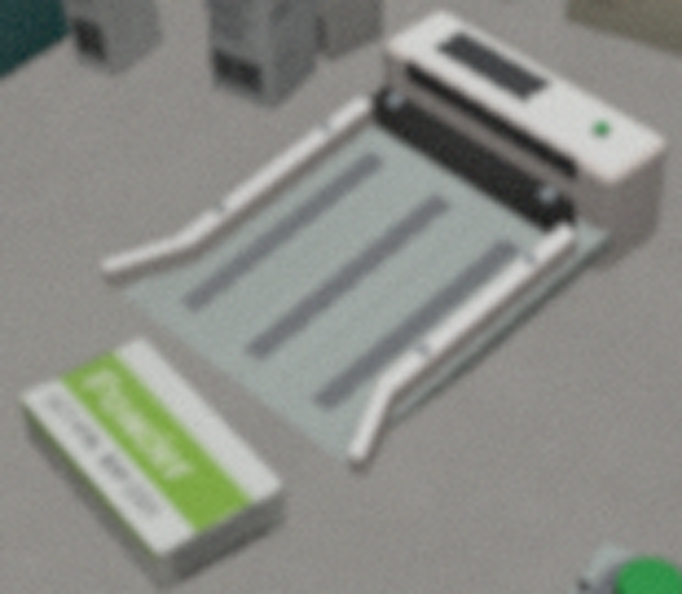

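Scene crop: carton top corners (143,340), (283,483), (160,556), (22,398), stop base (372,122)–(552,225), foot right end (345,462).

```bash
python3 - <<'E'
from h import *
S=lambda p:np.array(p)/4.4+[240,160]
T=lambda p:np.array(p)/3.5+[230,150]
P=ray("scene",S([(143,340),(283,483),(160,556),(22,398)]),[.026]*4); print("carton",P.round(4),P.mean(0))
for a,b in((0,3),(1,2),(1,0),(2,3)): d=P[a]-P[b]; print(np.degrees(np.arctan2(d[1],d[0])))
print("foot",ray("scene",S([(118,283),(345,462)]),[0,0]).round(4))
print("stop base",ray("scene",S([(372,122),(552,225)]),[.023]*2).round(4))
# stripes on slope: (top,bottom) pixel centre lines, z by slope
s=ray("scene",S([(375,158),(192,305),(440,203),(255,352),(510,246),(323,403)]),[.021,.005]*3);t=ray("top",T([(105,158),(92,352),(174,166),(161,355),(242,171),(230,362)]),[.021,.005]*3)
for q in(s,t):
    print(q.round(4)); d=q[::2]-q[1::2]; print(np.degrees(np.arctan2(d[:,1],d[:,0])))
    d=q[0]-q[4];print(np.degrees(np.arctan2(d[1],d[0]))-90); d=q[1]-q[5];print(np.degrees(np.arctan2(d[1],d[0]))-90)
E
```

```text
carton [[ 0.4981  0.071   0.026 ]
 [ 0.4755 -0.0332  0.026 ]
 [ 0.4148 -0.022   0.026 ]
 [ 0.4391  0.0853  0.026 ]] [0.45684997 0.02524322 0.026     ]
-13.605154340571616
-10.43007041484198
-102.24212347004945
-102.72937578265284
foot [[ 0.5355  0.1281  0.    ]
 [ 0.5186 -0.0292  0.    ]]
stop base [[ 0.6844  0.097   0.023 ]
 [ 0.6798 -0.0184  0.023 ]]
[[ 0.6657  0.0791  0.021 ]
 [ 0.5436  0.0868  0.005 ]
 [ 0.6599  0.0333  0.021 ]
 [ 0.5397  0.0433  0.005 ]
 [ 0.657  -0.0111  0.021 ]
 [ 0.5355 -0.0016  0.005 ]]
[-3.63061949 -4.7195619  -4.48424193]
-5.467703244621319
-5.220435312940083
[[ 6.669e-01  8.020e-02  2.100e-02]
 [ 5.423e-01  8.900e-02  5.000e-03]
 [ 6.614e-01  3.560e-02  2.100e-02]
 [ 5.401e-01  4.450e-02  5.000e-03]
 [ 6.580e-01 -8.500e-03  2.100e-02]
 [ 5.353e-01 -1.000e-04  5.000e-03]]
[-4.05065187 -4.19503902 -3.87412772]
-5.702114734303905
-4.461486208016282
```

{"name": "carry_out", "arguments": {"plan": [[[-0.0258,0.0294,0],[0,0,0],255],[[-0.0258,0.0294,0],[0,0,0],255],[[-0.0258,0.0294,0],[0,0,0],255],[[-0.0258,0.0294,0],[0,0,0],255],[[-0.0258,0.0294,0],[0,0,0],255],[[-0.0258,0.0294,0],[0,0,0],255],[[-0.0258,0.0294,0],[0,0,0],255],[[-0.0258,0.0294,0],[0,0,0],255],[[-0.0258,0.0294,0],[0,0,0],255],[[-0.0258,0.0294,0],[0,0,0],255],[[-0.0258,0.0294,0],[0,0,0],255],[[-0.0258,0.0294,0],[0,0,0],255]], "grip_force": 20}}

```text
time_s: 1.1
tcp_pos: [0.3974, -0.2023, 0.4047]
eef_rot: [180.0, 0.0, -161.1]
contact_force: [1.9, -0.1, 0.6]
gripper_width: 0.0132
```

{"name": "carry_out", "arguments": {"plan": [[[-0.0258,0.0294,0],[0,0,0],255],[[-0.0258,0.0294,0],[0,0,0],255],[[-0.0258,0.0294,0],[0,0,0],255],[[-0.0258,0.0294,0],[0,0,0],255],[[0,0,0.015],[0,0,-6.65],255],[[0,0,0.015],[0,0,-6.65],255],[[0,0,0.015],[0,0,-6.65],255],[[0,0,0.015],[0,0,-6.65],255],[[0,0,0.015],[0,0,-6.65],255],[[0,0,0.015],[0,0,-6.65],255],[[0,0,0.015],[0,0,-6.65],255],[[0,0,0.015],[0,0,-6.65],255]]}}

```text
time_s: 2.1
tcp_pos: [0.4566, -0.0594, 0.2838]
eef_rot: [180.0, -0.0, -107.5]
contact_force: [0.5, 0.0, 0.3]
gripper_width: 0.0006
```

{"name": "carry_out", "arguments": {"plan": [[[0,0,0.01],[0,0,-6.65],255],[[0,0,0.01],[0,0,-6.65],255],[[0,0,0],[0,0,0],255],[[0,0,0],[0,0,0],255]]}}

```text
time_s: 2.43
tcp_pos: [0.4567, -0.0595, 0.2643]
eef_rot: [179.9, -0.0, -94.8]
contact_force: [0.4, 0.2, 1.1]
gripper_width: 0.0002
```

{"name": "carry_out", "arguments": {"plan": [[[0,0,0.02],[0,0,0],255],[[0,0,0.02],[0,0,0],255],[[0,0,0.02],[0,0,0],255],[[0,0,0.017],[0,0,0],255],[[0,0,0],[0,0,0],255],[[-0.005,0,0],[0,0,0],255],[[-0.005,0,0],[0,0,0],255],[[-0.004,0,0],[0,0,0],255],[[-0.004,0,0],[0,0,0],255],[[-0.004,0,0],[0,0,0],255],[[-0.004,0,0],[0,0,0],255]]}}

```text
time_s: 3.35
tcp_pos: [0.4592, -0.0329, 0.1883]
eef_rot: [-179.9, 0.0, -94.5]
contact_force: [0.8, -0.7, 1.1]
gripper_width: 0.0004
```

{"name": "carry_out", "arguments": {"plan": [[[-0.004,0,0],[0,0,0],255],[[-0.004,0,0],[0,0,0],255],[[-0.004,0,0],[0,0,0],255],[[-0.004,0,0],[0,0,0],255],[[-0.003,0,0],[0,0,0],255],[[0,0,0],[0,0,0],255],[[0.015,0,0],[0,0,0],255],[[0.015,0,0],[0,0,0],255],[[0,0,-0.04],[0,0,0],255],[[0,0,-0.04],[0,0,0],255]]}}

```text
time_s: 4.18
tcp_pos: [0.4569, -0.0453, 0.2663]
eef_rot: [179.6, -0.2, -94.6]
contact_force: [2.1, -0.0, -0.2]
gripper_width: 0.0005
```

```bash
python3 - <<'E'
from h import *
out=[]
for n,w in(("top",(230,170,450,330)),("scene",(240,160,400,300))):
    im=r.capture(n)[:,:,::-1]; cv2.imwrite(f"pics/{n}1.png",im); x0,y0,x1,y1=w
    out.append(cv2.resize(im[y0:y1,x0:x1],(400,400*(y1-y0)//(x1-x0)),interpolation=cv2.INTER_CUBIC))
h=max(o.shape[0] for o in out); out=[cv2.copyMakeBorder(o,0,h-o.shape[0],0,0,cv2.BORDER_CONSTANT) for o in out]
cv2.imwrite("pics/m1.png",np.hstack(out))
E
```

```text
(no output)
```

View pics/m1.png

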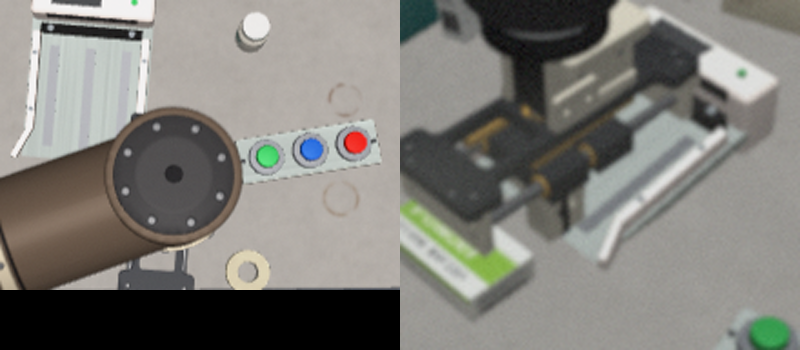

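{"name": "carry_out", "arguments": {"plan": [[[-0.0238,0.0162,0],[0,0,0],110],[[-0.0238,0.0162,0],[0,0,0],110],[[-0.0238,0.0162,0],[0,0,0],110],[[-0.0238,0.0162,0],[0,0,0],110],[[0,0,0],[0,0,-6.92],110],[[0,0,0],[0,0,-6.92],110],[[0,0,0],[0,0,-6.92],110],[[0,0,0],[0,0,-6.92],110],[[0,0,0],[0,0,-6.92],110],[[0,0,0],[0,0,-6.92],110],[[0,0,0],[0,0,-6.92],110],[[0,0,0],[0,0,-6.92],110]]}}

```text
time_s: 5.28
tcp_pos: [0.4009, 0.0555, 0.2676]
eef_rot: [-180.0, 0.0, -38.8]
contact_force: [0.3, 0.3, -0.5]
gripper_width: 0.0501
```

{"name": "carry_out", "arguments": {"plan": [[[0,0,0],[0,0,-6.92],110],[[0,0,0],[0,0,-6.92],110],[[0,0,0],[0,0,-6.92],110],[[0,0,0],[0,0,-6.92],110],[[0,0,0],[0,0,-6.92],110],[[0,0,0],[0,0,0],110]]}}

```text
time_s: 5.78
tcp_pos: [0.4009, 0.0555, 0.2676]
eef_rot: [-180.0, 0.0, -4.3]
contact_force: [0.0, -0.1, -0.4]
gripper_width: 0.0496
```

```bash
python3 - <<'E'
from h import *
np.save("wcal.npy",r.get_calibration("wrist"),allow_pickle=True)
im=r.capture("wrist")[:,:,::-1]; cv2.imwrite("pics/wrist2.png",im)
im=r.capture("top")[:,:,::-1]; cv2.imwrite("pics/top2.png",im)
w=cv2.imread("pics/wrist2.png")
a=cv2.resize(w,(480,360)); b=cv2.resize(im[170:320,230:330],(320,480),interpolation=cv2.INTER_CUBIC)
cv2.imwrite("pics/m2.png",np.hstack([cv2.copyMakeBorder(a,0,120,0,0,0),b]))
E
```

```text
(no output)
```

View pics/m2.png

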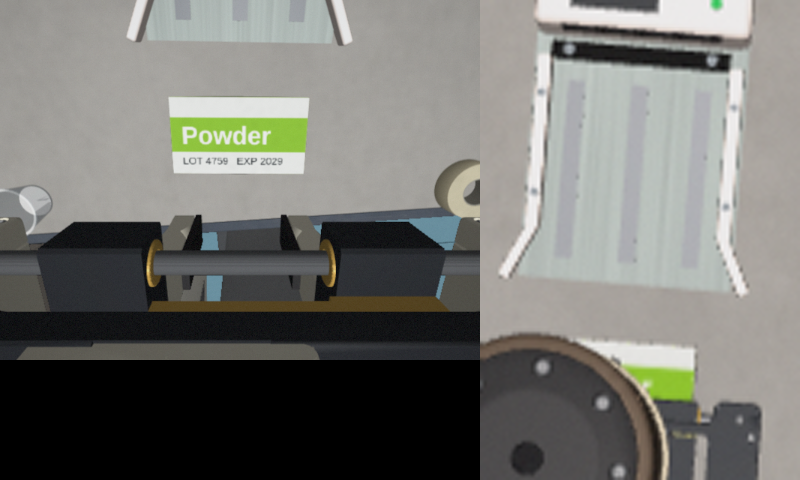

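Wrist view: carton corners at (169,97), (309,99), (304,174), (175,173) in the scaled picture, nearly square to the ramp.

```bash
python3 - <<'E'
from h import *
c=np.load("wcal.npy",allow_pickle=True).item()
P=ray("wrist",np.array([(169,97),(309,99),(304,174),(175,173)])*4/3,[.026]*4,c)
print(P.round(4),P.mean(0))
f=np.array([.525,.0455]);u=np.array([.9969,-.0785]);l=np.array([.0785,.9969])
for p in list(P)+[P.mean(0)]: print((p[:2]-f)@u,(p[:2]-f)@l)
print(ray("wrist",np.array([(132,41),(347,43)])*4/3,[.007]*2,c))
E
```

```text
[[ 0.4862  0.1055  0.026 ]
 [ 0.4767 -0.0025  0.026 ]
 [ 0.4164  0.0017  0.026 ]
 [ 0.4253  0.1098  0.026 ]] [0.45116655 0.05362245 0.026     ]
-0.04340462256576327 0.05681603004824565
-0.04438953691521138 -0.05166530712904925
-0.1047840308335062 -0.052200497628513504
-0.10439053697015342 0.056255137848335926
-0.07424218182115852 0.0023013407847547046
[[ 0.53084265  0.13316636  0.007     ]
 [ 0.51678627 -0.03724142  0.007     ]]
```

{"name": "carry_out", "arguments": {"plan": [[[-0.006,-0.002,0.02],[0,0,0],110],[[0,0,0.02],[0,0,0],110],[[0,0,0.02],[0,0,0],110],[[0,0,0.02],[0,0,0],110],[[0,0,0],[0,0,0],110],[[0.006,0,0],[0,0,0],110],[[0.006,0,0],[0,0,0],110],[[0.006,0,0],[0,0,0],110]]}}

```text
time_s: 6.55
tcp_pos: [0.4144, 0.057, 0.1888]
eef_rot: [-179.9, -0.1, -4.6]
contact_force: [-0.2, -0.4, -0.5]
gripper_width: 0.0503
```

{"name": "carry_out", "arguments": {"plan": [[[0.006,0,0],[0,0,0],110],[[0.006,0,0],[0,0,0],110],[[0.006,0,0],[0,0,0],110],[[0.006,0,0],[0,0,0],110],[[0.006,0,0],[0,0,0],110],[[0.006,0,0],[0,0,0],110],[[0,0,0],[0,0,0],110]]}}

```text
time_s: 7.13
tcp_pos: [0.4503, 0.0539, 0.1877]
eef_rot: [-180.0, -0.0, -4.6]
contact_force: [1.1, 0.4, 0.2]
gripper_width: 0.05
```

{"name": "carry_out", "arguments": {"plan": [[[0.003,0,0.0005],[0,0.71,0],110],[[0.003,0,0.0005],[0,0.71,0],110],[[0.003,0,0.0005],[0,0.71,0],110],[[0.003,0,0.0005],[0,0.71,0],110],[[0.003,0,0.0005],[0,0.71,0],110],[[0.003,0,0.0005],[0,0.71,0],110],[[0.003,0,0.0006],[0,0.71,0],110],[[0.003,0,0.0006],[0,0.71,0],110],[[0.003,0,0.0006],[0,0.71,0],110],[[0.003,0,0.0006],[0,0.71,0],110],[[0.003,0,0.0006],[0,0.71,0],110],[[0.003,0,0.0006],[0,0.71,0],110]]}}

```text
time_s: 8.13
tcp_pos: [0.4856, 0.0509, 0.1835]
eef_rot: [-180.0, -8.6, -4.6]
contact_force: [-0.2, -0.8, 0.7]
gripper_width: 0.0501
```

```bash
cat >see.py <<'E'
from h import *
import sys
from scipy.spatial.transform import Rotation as Ro
k=sys.argv[1]
s=r.get_state(); R=Ro.from_euler("xyz",s["eef_rot"],degrees=True).as_matrix()
tip=s["tcp_pos"]+.178*R[:,2]; d=tip[:2]-[.525,.0455]
print("tip",tip.round(4),"along",d@[.9969,-.0785],"lat",d@[.0785,.9969],s["eef_rot"].round(1),s["contact_force"].round(1))
np.save(f"wcal{k}.npy",r.get_calibration("wrist"),allow_pickle=True)
cv2.imwrite(f"pics/wrist{k}.png",r.capture("wrist")[:,:,::-1])
E
python3 see.py 3
```

```text
tip [0.5121 0.0489 0.0075] along -0.013150769966554591 lat 0.002334365364134431 [-180.    -8.6   -4.6] [-0.2 -0.8  0.7]
```

View pics/wrist3.png

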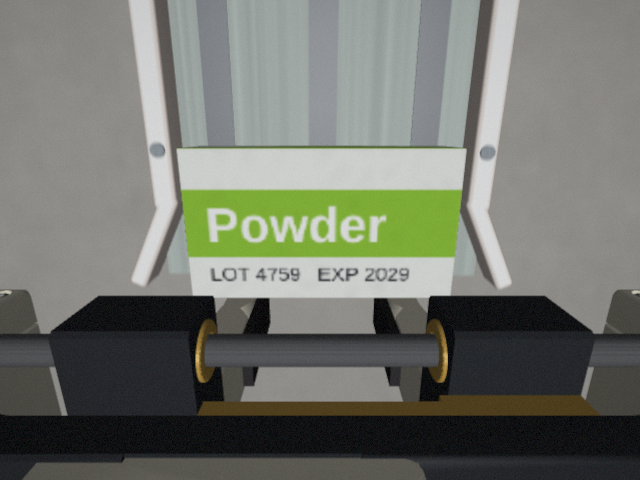

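{"name": "carry_out", "arguments": {"plan": [[[0.006,0,0],[0,0,0],110],[[0.006,0,0],[0,0,0],110],[[0.006,0,0],[0,0,0],110],[[0.006,0,0],[0,0,0],110],[[0.006,0,0],[0,0,0],110],[[0.006,0,0],[0,0,0],110],[[0.006,0,0],[0,0,0],110],[[0.006,0,0],[0,0,0],110],[[0.006,0,0],[0,0,0],110],[[0.006,0,0],[0,0,0],110],[[0.006,0,0],[0,0,0],110],[[0.006,0,0],[0,0,0],110]]}}

```text
time_s: 9.18
tcp_pos: [0.5568, 0.0451, 0.1943]
eef_rot: [180.0, -8.5, -4.6]
contact_force: [-0.2, 0.2, -0.4]
gripper_width: 0.0503
```

{"name": "carry_out", "arguments": {"plan": [[[0.003,0,0],[0,0,0],110],[[0.003,0,0],[0,0,0],110],[[0.002,0,0],[0,0,0],110],[[0.002,0,0],[0,0,0],110],[[0,0,0],[0,0,0],110]]}}

```text
time_s: 9.6
tcp_pos: [0.5664, 0.0444, 0.1958]
eef_rot: [-180.0, -8.5, -4.6]
contact_force: [-0.8, 0.1, -0.2]
gripper_width: 0.0496
```

```bash
python3 see.py 4
```

```text
tip [0.5927 0.0423 0.0197] along 0.06773623727538759 lat 0.002096726834378037 [-180.    -8.5   -4.6] [-0.8  0.1 -0.2]
```

View pics/wrist4.png

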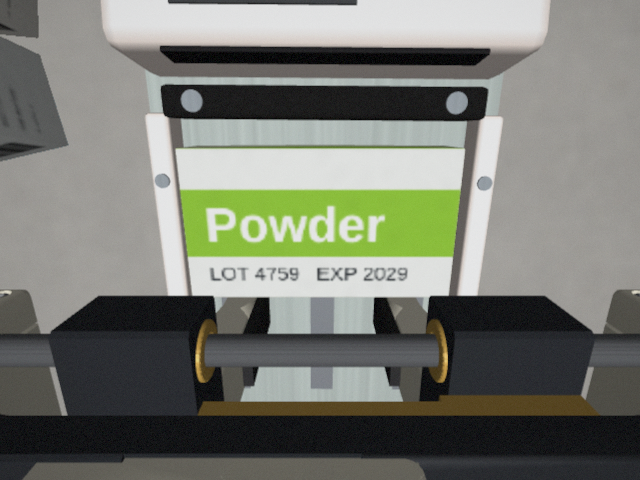

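Carton square and centred, with about 12–14 mm left to the stop (carton edge at row 148, stop at row 118).

{"name": "carry_out", "arguments": {"plan": [[[0.003,0,0],[0,0,0],110],[[0.003,0,0],[0,0,0],110],[[0.003,0,0],[0,0,0],110],[[0.0015,0,0],[0,0,0],110],[[0,0,0],[0,0,0],110]]}}

```text
time_s: 10.07
tcp_pos: [0.5763, 0.0435, 0.197]
eef_rot: [180.0, -8.5, -4.6]
contact_force: [-2.4, 0.9, 0.8]
gripper_width: 0.0498
```

{"name": "carry_out", "arguments": {"plan": [[[0.001,0,0],[0,0,0],110],[[0.001,0,0],[0,0,0],110],[[0,0,0],[0,0,0],110]]}}

```text
time_s: 10.32
tcp_pos: [0.5769, 0.0434, 0.1969]
eef_rot: [179.9, -8.3, -4.6]
contact_force: [-9.6, 6.0, 4.6]
gripper_width: 0.0494
```

```bash
python3 see.py 5
```

```text
tip [0.6025 0.0411 0.0208] along 0.0776315475315223 lat 0.0017200876867558522 [179.9  -8.3  -4.6] [-9.6  6.   4.6]
```

View pics/wrist5.png

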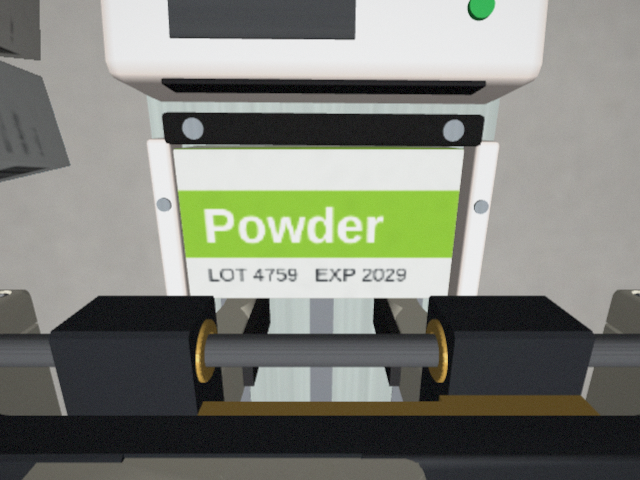

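```bash
python3 - <<'E'
from h import *
im=cv2.imread("pics/wrist5.png").astype(int)
x=[];a=[];b=[];g=[]
for u in range(200,450,10):
    col=im[135:165,u-2:u+3].mean(1); lum=col.mean(1); grn=col[:,1]-col[:,0]
    i=135+np.argmax(lum>110); x.append(u);a.append(i); j=[k for k in range(30) if grn[k]>15 and k<18]; g.append(len(j))
    if u%50==0: print(u,lum[5:17].round(),grn[5:17].round())
print(a,g,np.polyfit(x,a,1))
for k,(lo,hi) in {"bandlow":(230,280),"bandtop":(170,215)}.items():
    e=[]
    for u in x:
        gr=im[lo:hi,u-2:u+3].mean(1); m=gr[:,1]-gr[:,0]; d=np.diff(m); w=np.abs(d); e.append(lo+(w*np.arange(len(w))).sum()/w.sum())
    print(k,np.degrees(np.arctan(np.polyfit(x,e,1)[0])))
# stop top edge
e=[]
for u in x:
    l=im[95:125,u-2:u+3].mean((1,2)); d=np.maximum(-np.diff(l),0); e.append(95+np.argmax(d))
print("stop top",np.degrees(np.arctan(np.polyfit(x,e,1)[0])),e)
E
```

```text
200 [ 30.  27.  27.  22. 139. 162. 120. 113. 109. 186. 227. 228.] [-1. -1.  0. -1.  2.  7.  9. 17. 57. 25.  2.  2.]
250 [ 29.  30.  28.  26.  75. 123. 125. 102. 105. 187. 227. 227.] [ 0. -1. -0.  0.  1.  5. 15. 50. 83. 27.  2.  2.]
300 [ 29.  28.  28.  25.  46.  96. 113.  95. 102. 188. 229. 229.] [ 1.  1.  1.  2.  1.  6. 24. 62. 87. 26.  2.  1.]
350 [ 31.  32.  30.  26.  25.  69.  94.  94. 102. 187. 228. 229.] [-1.  0. -1. -1. -2.  4. 27. 64. 86. 26.  2.  2.]
400 [ 31.  28.  30.  25.  26.  46.  82.  95. 100. 186. 227. 228.] [ 0. -0.  1. -0.  0.  6. 23. 52. 84. 26.  2.  1.]
[np.int64(135), np.int64(145), np.int64(145), np.int64(145), np.int64(145), np.int64(145), np.int64(145), np.int64(145), np.int64(146), np.int64(146), np.int64(146), np.int64(146), np.int64(146), np.int64(146), np.int64(149), np.int64(149), np.int64(149), np.int64(149), np.int64(149), np.int64(149), np.int64(149), np.int64(149), np.int64(149), np.int64(149), np.int64(149)] [3, 3, 3, 3, 3, 3, 3, 4, 4, 4, 4, 4, 4, 4, 4, 4, 4, 4, 4, 4, 4, 4, 4, 3, 3] [3.22307692e-02 1.36286154e+02]
bandlow 1.3899166260925235
bandtop -1.0156679241066486
stop top 0.43191384864153276 [np.int64(112), np.int64(112), np.int64(112), np.int64(112), np.int64(112), np.int64(112), np.int64(112), np.int64(112), np.int64(112), np.int64(112), np.int64(113), np.int64(113), np.int64(113), np.int64(113), np.int64(113), np.int64(113), np.int64(113), np.int64(113), np.int64(113), np.int64(113), np.int64(113), np.int64(113), np.int64(113), np.int64(114), np.int64(114)]
```

{"name": "carry_out", "arguments": {"plan": [[[0,0,0],[0,0,0.6],110],[[0.0005,0,0],[0,0,0],110],[[0,0,0],[0,0,0],110]]}}

```text
time_s: 10.62
tcp_pos: [0.5772, 0.0435, 0.197]
eef_rot: [-180.0, -8.3, -5.2]
contact_force: [-10.5, 6.9, 4.3]
gripper_width: 0.0498
```

```bash
cat >edge.py <<'E'
from h import *
import sys
im=cv2.imread(f"pics/wrist{sys.argv[1]}.png").astype(int)
for u in range(190,460,30):
    l=im[125:165,u-3:u+4].mean((1,2)); d=np.diff(l); i=np.argmax(l>60)
    sub=i-1+(60-l[i-1])/(l[i]-l[i-1]); k=np.argmax(l>150); k=k if k>i+1 else i+1+np.argmax(l[i+1:]>150)
    print(u,round(125+sub,2),round(125+k-1+(150-l[k-1])/(l[k]-l[k-1]),2))
E
python3 see.py 6; python3 edge.py 5; python3 edge.py 6
```

```text
tip [0.6028 0.0412 0.0208] along 0.07791702587931679 lat 0.0018448465131424207 [-180.    -8.3   -5.2] [-10.5   6.9   4.3]
190 126.59 225.0
220 143.43 148.54
250 143.69 148.55
280 144.3 148.55
310 144.56 148.54
340 144.71 148.55
370 144.82 148.56
400 145.37 148.58
430 145.54 148.6
190 126.6 163.75
220 145.57 148.7
250 145.64 148.63
280 145.68 148.58
310 145.58 148.56
340 145.68 148.53
370 145.71 148.33
400 145.74 148.33
430 145.34 148.31
```

{"name": "carry_out", "arguments": {"plan": [[[-0.002,0,0],[0,0,0],110],[[-0.005,0,0],[0,0,0],110],[[-0.01,0,0],[0,0,0],110],[[-0.01,0,0],[0,0,0],110],[[0,0,-0.03],[0,0,0],110],[[0,0,-0.03],[0,0,0],110],[[0,0,-0.03],[0,-4.2,0],110],[[0,0,-0.03],[0,-4.2,0],255],[[0,0,0],[0,0,0],255]]}}

```text
time_s: 11.42
tcp_pos: [0.5385, 0.0475, 0.3191]
eef_rot: [-179.7, -0.3, -5.1]
contact_force: [2.6, -0.1, 1.2]
gripper_width: 0.0417
```

```bash
python3 see.py 7
```

```text
tip [0.5396 0.0483 0.1412] along 0.014348055603852052 lat 0.003889898256414294 [-179.7   -0.3   -5.1] [ 2.6 -0.1  1.2]
```

View pics/wrist7.png

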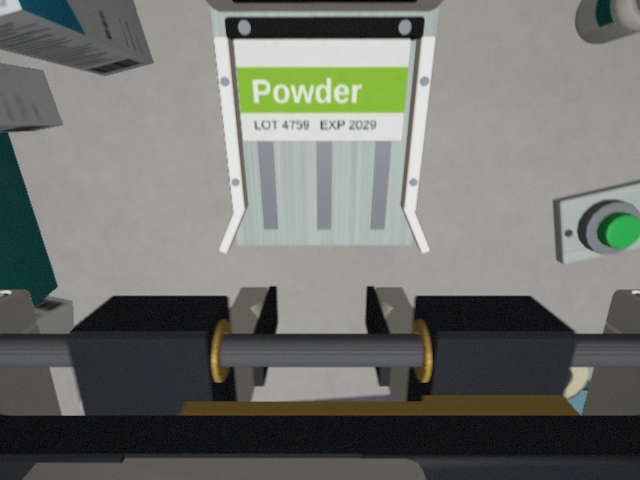

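Carton still sits flush at the stop after the retract (edge at row 38 against the stop's bottom row). Now to the keys.

{"name": "carry_out", "arguments": {"plan": [[[-0.01,0.0353,0],[0,0,0],255],[[-0.01,0.0353,0],[0,0,0],255],[[-0.01,0.0353,0],[0,0,0],255],[[-0.01,0.0353,0],[0,0,0],255],[[-0.01,0.0353,0],[0,0,0],255],[[-0.01,0.0353,0],[0,0,0],255],[[-0.01,0.0353,0],[0,0,0],255],[[-0.01,0.0353,0],[0,0,0],255],[[0,0,0],[0,0,0],255],[[0,0,0],[0,0,0],255],[[0,0,0],[0,0,0],255]]}}

```text
time_s: 12.38
tcp_pos: [0.4313, -0.2274, 0.3114]
eef_rot: [-179.9, -0.1, -5.3]
contact_force: [-0.1, 1.3, -0.5]
gripper_width: 0.0006
```

```bash
python3 see.py 8; python3 - <<'E'
from h import *
c=np.load("wcal8.npy",allow_pickle=True).item(); hsv=cv2.cvtColor(cv2.imread("pics/wrist8.png"),cv2.COLOR_BGR2HSV); hsv[290:]=0
s=r.get_state();y=np.radians(s["eef_rot"][2])
for k,lo,hi in(("green",(45,90,60),(85,255,255)),("blue",(105,120,60),(125,255,255)),("red",(0,150,60),(8,255,255))):
    n,_,st,ce=cv2.connectedComponentsWithStats(cv2.inRange(hsv,lo,hi)); i=1+np.argmax(st[1:,4])
    p=ray("wrist",[ce[i]],[.034],c)[0]; d=p-s["tcp_pos"]
    print(k,ce[i].round(),st[i],p.round(4),"tool dx,dy",d[0]*np.cos(y)+d[1]*np.sin(y),d[0]*np.sin(y)-d[1]*np.cos(y))
E
```

```text
tip [ 0.4317 -0.2272  0.1334] along -0.07163094368628864 lat -0.27919164121804474 [-1.799e+02 -1.000e-01 -5.300e+00] [-0.1  1.3 -0.5]
green [240. 116.] [ 220   96   42   42 1370] [ 0.5263 -0.1808  0.034 ] tool dx,dy 0.09010629645616468 -0.054406081523584324
blue [318.  95.] [ 299   74   40   44 1379] [ 0.5345 -0.2342  0.034 ] tool dx,dy 0.10314298238771136 -0.002038282217916459
red [399.  74.] [ 378   52   43   45 1490] [ 0.5424 -0.2875  0.034 ] tool dx,dy 0.11580684232501383 0.050409848313806446
```

{"name": "carry_out", "arguments": {"plan": [[[0.0343,-0.0005,0],[0,0,0],255],[[0.0343,-0.0005,0],[0,0,0],255],[[0.0343,-0.0005,0],[0,0,0],255],[[0,0,0.03],[0,0,0],255],[[0,0,0.03],[0,0,0],255],[[0,0,0.025],[0,0,0],255],[[0,0,0.006],[0,0,0],255],[[0,0,0],[0,0,0],255],[[0,0,0],[0,0,0],255]]}}

```text
time_s: 13.18
tcp_pos: [0.5352, -0.2341, 0.2218]
eef_rot: [-179.9, -0.1, -5.1]
contact_force: [0.2, 0.4, 0.5]
gripper_width: 0.0009
```

{"name": "carry_out", "arguments": {"plan": [[[0,0,0.003],[0,0,0],255],[[0,0,0.003],[0,0,0],255],[[0,0,0.002],[0,0,0],255],[[0,0,0],[0,0,0],255],[[0,0,0],[0,0,0],255]]}}

```text
time_s: 13.6
tcp_pos: [0.5344, -0.2348, 0.2136]
eef_rot: [-179.9, -0.2, -5.2]
contact_force: [0.3, -0.9, 0.1]
gripper_width: 0.0004
```

{"name": "carry_out", "arguments": {"plan": [[[0,0,0.003],[0,0,0],255],[[0,0,0.003],[0,0,0],255],[[0,0,0.002],[0,0,0],255],[[0,0,0.0005],[0,0,0],255],[[0,0,0],[0,0,0],255],[[0,0,0],[0,0,0],255]]}}

```text
time_s: 14.1
tcp_pos: [0.5348, -0.2348, 0.2062]
eef_rot: [-179.9, -0.2, -5.1]
contact_force: [-3.2, 2.3, 16.2]
gripper_width: 0.0004
```

{"name": "carry_out", "arguments": {"plan": [[[0,0,-0.005],[0,0,0],255],[[0,0,-0.01],[0,0,0],255],[[0,0,-0.015],[0,0,0],255],[[0,0,0],[0,0,0],255],[[-0.0065,-0.0262,0],[0,0,0],255],[[-0.0065,-0.0262,0],[0,0,0],255],[[0,0,0],[0,0,0],255],[[0,0,0.01],[0,0,0],255],[[0,0,0.01],[0,0,0],255],[[0,0,0],[0,0,0],255],[[0,0,0],[0,0,0],255]]}}

```text
time_s: 15.02
tcp_pos: [0.5258, -0.1819, 0.2134]
eef_rot: [-179.9, 0.0, -5.2]
contact_force: [-0.7, 0.2, 0.2]
gripper_width: 0.0007
```

{"name": "carry_out", "arguments": {"plan": [[[0,0,0.003],[0,0,0],255],[[0,0,0.003],[0,0,0],255],[[0,0,0.003],[0,0,0],255],[[0,0,0.001],[0,0,0],255],[[0,0,0],[0,0,0],255],[[0,0,0],[0,0,0],255]]}}

```text
time_s: 15.52
tcp_pos: [0.5262, -0.1818, 0.2061]
eef_rot: [-180.0, -0.2, -5.2]
contact_force: [-4.5, -0.7, 16.5]
gripper_width: 0.0003
```

{"name": "carry_out", "arguments": {"plan": [[[0,0,-0.005],[0,0,0],255],[[0,0,-0.015],[0,0,0],255],[[0,0,-0.03],[0,0,0],255],[[0,0,-0.04],[0,0,0],255],[[0,0,-0.04],[0,0,0],255],[[0,0,-0.04],[0,0,0],255],[[0,0.04,0],[0,0,0],255],[[0,0.04,0],[0,0,0],255],[[0,0.04,0],[0,0,0],255],[[0,0.04,0],[0,0,0],255],[[0,0.04,0],[0,0,0],255],[[0,0.04,0],[0,0,0],255]]}}

```text
time_s: 16.52
tcp_pos: [0.5037, -0.4225, 0.3741]
eef_rot: [-179.9, -0.1, -5.2]
contact_force: [1.0, 0.9, -0.5]
gripper_width: 0.0007
```

{"name": "carry_out", "arguments": {"plan": [[[0,0.04,0],[0,0,0],255],[[0,0.04,0],[0,0,0],255],[[0,0,0],[0,0,0],255],[[0,0,0],[0,0,0],255]]}}

```text
time_s: 16.85
tcp_pos: [0.4959, -0.5026, 0.3725]
eef_rot: [-179.9, -0.0, -5.4]
contact_force: [1.0, 0.8, 0.4]
gripper_width: 0.0003
```

```bash
python3 - <<'E'
from h import *
im=r.capture("top")[:,:,::-1]; cv2.imwrite("pics/top9.png",im); cv2.imwrite("pics/c9.png",cv2.resize(im[145:335,160:450],None,fx=2.7,fy=2.7,interpolation=cv2.INTER_CUBIC))
print(r.get_state()["contact_force"].round(1))
E
```

```text
[-0.6  0.7  0.1]
```

View pics/c9.png

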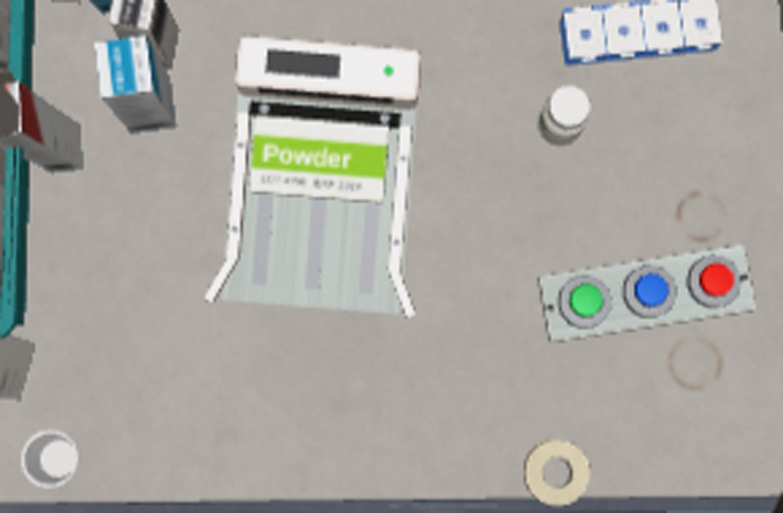

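The carton lies flush at the stop, from about (254,118) to (388,128). The keys are up, and the bottle, cup and tape look unmoved.

```bash
python3 -c "
from plant import r
print(r.close_job())"
```

```text
the job is handed in; nothing more can be done
None
```

The carton is up the ramp with its far long side flat against the black stop. After that I pressed the blue key, let it come up, and then pressed the green key. The job took about 17 s of robot time and is handed in.

- **Carton:** I pushed it from the side to centre and square it. I then slid it up from behind with two fingers, tilted to match the slope, until it met the stop at about 10 N. At first the left end stood off by about 0.5°, so I turned the tool 0.6°; the wrist picture then showed the carton's edge and the stop parallel. It stayed there after I backed away.
- **Keys:** Both presses went to about 16 N at the bottom, against roughly 4 N needed. I never confirmed key travel directly. I lifted clear of the blue key before moving to green, and the red key was never touched.
- **Last check:** The final top view shows the carton at the stop and the bottle, cup and tape roll apparently unmoved by eye. The arm was well clear, reading under 1 N.
- **Disagreements:** The scene camera put the keys 3–5 mm away from where the top and wrist cameras did; I used the wrist position. At the stop, I also saw an unexplained sideways force of about 6–7 N, which was gone after I backed away.

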